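# Fit the fresh cell in the bench lamp

## Task

Put the yellow cell from the wooden rack into the battery bay of the bench lamp: push its flat end against the spring contact, then drop the end with the nub in behind the low end lip, so that the cell lies fully down in its bed, clamped by the spring, and let go. Leave the dark grey spent cell where it lies in the rack.

Things in the scene. Friction and masses are not known exactly. Their poses are not given: they have to be found in the camera images.
- cell_yellow: Fresh cell: yellow cylinder, white band at the nub end, 33 mm in diameter, 61 mm long with its steel nub (9.5 mm wide, 3 mm long), about 140 g. Origin: tip of the nub, on the cylinder's axis; +x runs along the axis to the flat end, so the middle is at x = 30.5 mm. Lies level in either place of the rack, axis 32.5 mm above the table, flat end pointing away from the robot (within 25 degrees).
- cell_grey: Spent cell, to be left alone: same size and frame, dark grey with a black band, in the rack's other place, 100 mm beside the yellow one. The rack is a wooden board, 70 x 170 mm, 6 mm thick; each cell lies on a black bed (24 mm wide, 44 mm long, 16 mm high) with 3 mm rails that stop it rolling, so fingers fit beside it.
- bay (a point): Point on the lip where the nub tip of the fitted cell belongs, 32.5 mm above the table. x runs along the bay from lip to spring (within 25 degrees of world x). Lip: white, 40 mm wide, behind x = 0, top 34 mm above the table. Bed: x = 6 to 51 mm, 24 mm wide, 16 mm high, with 3 mm rails; no side walls, 6 mm base plate. A level cell clears the lip if its axis is over 51 mm above the table.
- contact (a joint): Travel of the brass spring plate along bay +x: 0 free (face at bay x = 53 mm), 0.008 m with the cell fitted, 0.024 at the stop; 2 N at first, 6.8 N at the stop. Plate 38 mm wide, from 18 to 64 mm above the table, so a raised level cell can push it. Behind it coil, white housing (bay x = 86 to 146 mm, 70 mm high), lamp head (to 220 mm, under 80 mm high).
Mind the look-alikes: they are no part of the job. What is meant by the cell_yellow is not blue, and is the smaller of those in its own colour.

How it is judged:
At the end, for the whole second after the job is handed in: The yellow cell lies at rest in the bay, its nub tip within 4 mm along, 6 mm across and about 5 mm in height of the point on the lip, its flat end on the spring, level and in line within 10 degrees, the spring plate pushed back at least 4 mm; the grey cell is within 20 mm of where it started (x of cell_yellow in the frame of bay between -0.004 and 0.004 m and y of cell_yellow in the frame of bay between -0.006 and 0.006 m and z of cell_yellow in the frame of bay between -0.004 and 0.005 m and angle between the x axis of cell_yellow and the x axis of bay, either way round below 0.175 rad and value of joint contact above 0.004 m and linear speed of cell_yellow below 0.02 m/s and distance of cell_grey from where it was at the start of the episode below 0.02 m); the robot touches nothing.
It fails at once if the grey spent cell is moved by more than 30 mm (distance of cell_grey from where it was at the start of the episode above 0.03 m).
It also fails if it takes over 37 s, if anything falls off the work surface, if the arm or the gripper's body presses on something with over 40 N, if the wrist force passes 120 N, or if a joint passes its speed limit or range.

## Robot

A 7-joint arm with a two-finger parallel gripper is mounted at the origin on the work surface. World frame = base frame: x ahead of the robot, y to its left, z up, the work surface at z = 0. Lengths are in m, angles in rad, forces in N, time in s.
With the tool pointing down it reaches from about 0.425 to 0.825 m from the base axis. Payload 3.6 kg.
Tool frame: the origin (TCP) lies midway between the tips of the shut fingers; the grasp point (between the pads) lies 19 mm behind it; z points along the fingers, y is the direction in which the jaws open and shut (so a half turn about z gives the same grasp; the last joint's range is limited). The gripper opens to 93 mm and grips with 3 to 60 N. Pads are 15 mm wide; open, the fingers measure 128 mm over their backs; the gripper's body (75 mm by 188 mm) begins 65 mm behind the grasp point.
Start: joints at [1.125, 0.615, -0.013, 1.423, 0.008, 1.103, -0.04], TCP at [0.265, -0.594, 0.18] pointing down, gripper open.
Joint ranges: [-3.12, 3.12], [-0.3, 2.06], [-1.34, 1.32], [0.26, 2.42], [-1.36, 4.5], [0.01, 1.98], [-2.84, 2.84]. Speed limits (rad/s): [2.79, 2.79, 3.14, 3.14, 3.14, 3.14, 3.14].

## Interface

Orientations are given as a rotation vector (axis times angle).
In Python, from rig import ctrl, grab_frame, calibration, order gives the robot as it stands.
- The arm moves only by the shell command python3 -m pendant 'ROWS' [FORCE]. ROWS is JSON, a list of rows, each an object of numbers: "fingers": the finger opening in m, from 0 to 0.093; "tx", "ty", "tz": the shift along the tool's x, y, z in m; "twist": the turn about the tool's z in rad. In form: [{"fingers": .., "tx": .., "ty": .., "tz": .., "twist": ..}, ...]. A call has 1 to 5 rows; each row is the pose to reach, as a shift and turn from the pose commanded when the call began, along the tool's axes at that moment; what a row does not reach only later rows make up. A row lasts 1/8 s, in which the tool goes at most 62.5 mm and 10.7 degrees, less where a joint would pass 70% of its speed; a pose out of reach is approached as far as the arm can. A call with a gripper value outside its range is refused whole. The fingers move at their own pace and stop on an object; FORCE is the grip in N (left out, the last holds). Time passes only in rows, so rows that repeat a pose let the fingers close. It gives the time, the measured TCP pose, the force and the opening at its end, in the units of the state.
- ctrl.observe(): the state, without advancing time (a new reading comes with each control period).
- grab_frame(name): name is "scene" or "top"; returns (picture, depth): 400x640x3 uint8, red, green, blue; 400x640 float32, m along the optical axis (not along the pixel's ray), 0 where there is no reading.
- calibration(name): a dict with "fx", "fy", "cx", "cy" (pixels), "k1" (the pictures are not rectified: a ray, as slopes to the right and down, at radius r is drawn at 1 + k1 r^2 times it, then the intrinsics apply), "view" (4x4, takes a point from world to camera coordinates). Camera axes: x right, y down, z forward; pixel columns grow to the right and rows downward; lengths in m; the calibration is good to about 2 mm. A picture is of the moment at which its call begins. calibration takes no time and is no camera call.
- order.hand_in(): hands the job in, once; it reports no verdict.
The state is a dict: "t": time; "joint_pos": joint angles; "dq": joint speeds; "joint_torque": joint torques, N m; "tool_pos": TCP position; "orientation": TCP orientation; "ft_force": force on the tool from outside, world axes, zero at the start; "ft_torque": the same for the moment, N m; "opening": opening from 0.0 (shut) to 1.0 (fully open).
Only numpy, scipy, OpenCV 4.12 (cv2) and the standard library are available. Lean on these libraries where they do the work, as an engineer would, in place of code of your own. Each camera call takes 0.05 s, during which the arm holds its last target.

## Working session

There is one attempt and no reset: what is moved stays moved. The work goes in short steps, Python scripts to look and compute and a shell command to move; the robot and the scene stay as the last step left them, time stands still between calls to the robot, and variables do not carry over. Pictures are saved under pics/ and viewed, and the job is handed in when it is done.

```bash
mkdir -p pics; ls; python3 - <<'E'
from rig import ctrl, grab_frame, calibration
import cv2,numpy as np
print(ctrl.observe())
for n in ("scene","top"):
    p,d=grab_frame(n); cv2.imwrite(f"pics/{n}0.png",p[:,:,::-1]); np.savez(f"{n}0.npz",p=p,d=d)
    c=calibration(n); print(n,c)
E
```

```text
pics
{'t': 0.0, 'joint_pos': array([ 1.12450863,  0.6159151 , -0.01260465,  1.42485392,  0.00811445,
        1.10342147, -0.04040443]), 'dq': array([ 5.96010843e-04,  8.62355050e-05,  6.31534287e-04, -1.62144114e-04,
       -8.49756205e-04,  6.05846901e-04,  6.09083635e-04]), 'joint_torque': array([ 7.63824460e-06, -4.58933580e+01,  2.08909493e-01, -1.65738147e+01,
       -6.11284235e-02,  2.04974797e-02,  2.46545524e-04]), 'tool_pos': array([ 0.26455612, -0.59276146,  0.17859893]), 'orientation': array([-3.07020019e+00, -6.54143497e-01,  9.19113665e-04]), 'ft_force': array([-0.03076153,  0.57034011,  0.42670544]), 'ft_torque': array([-0.02043432, -0.02863582,  0.00941355]), 'opening': 1.0029341132455623}
scene {'fx': 440.89563089950417, 'fy': 440.89563089950417, 'cx': 320.29427612121356, 'cy': 196.24466153598402, 'k1': -0.09940138855411083, 'view': array([[-0.37821829,  0.92553886,  0.0181312 ,  0.15285724],
       [ 0.59012009,  0.25614861, -0.76560184, -0.24201255],
       [-0.71323853, -0.27886503, -0.64305916,  1.11314444],
       [ 0.        ,  0.        ,  0.        ,  1.        ]])}
top {'fx': 511.4737142826585, 'fy': 511.4737142826585, 'cx': 327.269760420875, 'cy': 196.6764931820931, 'k1': -0.1514729305094129, 'view': array([[ 0.02367259, -0.99921969, -0.03161677,  0.03139431],
       [-0.99830956, -0.02194817, -0.05381734,  0.47012393],
       [ 0.05308141,  0.03283732, -0.99805014,  1.05969058],
       [ 0.        ,  0.        ,  0.        ,  1.        ]])}
```

View pics/top0.png

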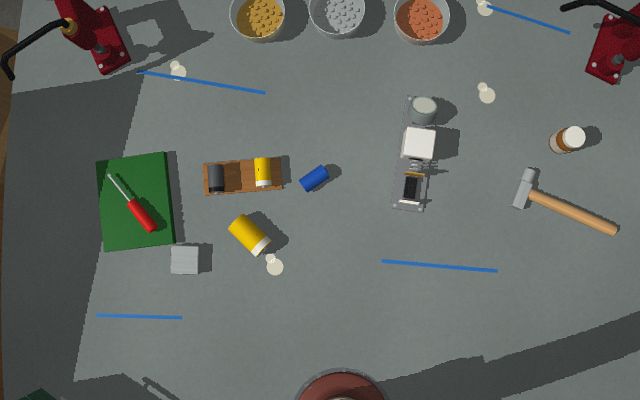

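View pics/scene0.png

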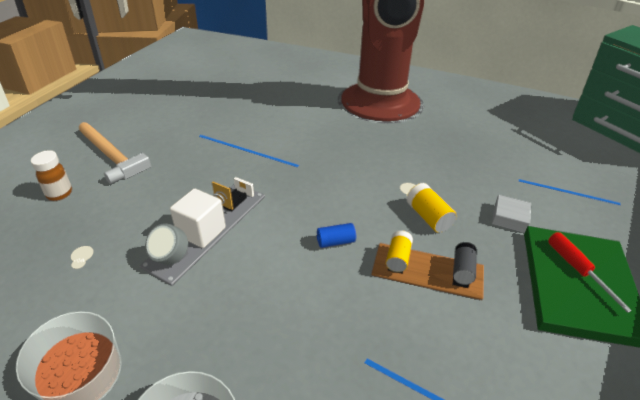

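Yellow candidates in the top view are the rack cell at (263,172), the larger loose yellow can at (250,235), and the blue one at (314,178), which is the wrong colour. The rack cell fits because it is small, yellow and lies in the wooden rack beside the grey one at (216,178). I'll confirm this in a crop and measure.

```bash
cat > h.py <<'E'
import cv2,numpy as np
from rig import calibration
def K(c): return np.array([[c['fx'],0,c['cx']],[0,c['fy'],c['cy']],[0,0,1.]]),np.array([c['k1'],0,0,0,0.])
def cloud(n,d):
    c=calibration(n);k,D=K(c);h,w=d.shape
    uv=np.stack(np.meshgrid(np.arange(w),np.arange(h)),-1).reshape(-1,1,2).astype(float)
    r=cv2.undistortPoints(uv,k,D).reshape(h,w,2)
    P=np.dstack([r*d[...,None],d]); V=c['view']
    W=(P-V[:3,3])@V[:3,:3]; W[d==0]=np.nan
    return W
def proj(n,X):
    c=calibration(n);k,D=K(c);V=c['view']
    return cv2.projectPoints(np.atleast_2d(X).astype(float),cv2.Rodrigues(V[:3,:3])[0],V[:3,3],k,D)[0].reshape(-1,2)
E
python3 - <<'E'
from h import *
a=np.load('top0.npz');p=a['p'];s=np.load('scene0.npz')['p']
c1=cv2.resize(p[145:205,195:335],None,fx=5,fy=5,interpolation=cv2.INTER_CUBIC)
c2=cv2.resize(p[85:220,370:460],None,fx=4,fy=4,interpolation=cv2.INTER_CUBIC)
cv2.imwrite('pics/c1.png',c1[:,:,::-1]);cv2.imwrite('pics/c2.png',c2[:,:,::-1])
c3=cv2.resize(s[160:300,130:280],None,fx=4,fy=4,interpolation=cv2.INTER_CUBIC)
cv2.imwrite('pics/c3.png',c3[:,:,::-1])
for n in('top','scene'):
    a=np.load(n+'0.npz');W=cloud(n,a['d']);p=a['p'].astype(int)
    hsv=cv2.cvtColor(a['p'],cv2.COLOR_RGB2HSV)
    m=((hsv[...,0]>20)&(hsv[...,0]<32)&(hsv[...,1]>180)&(hsv[...,2]>90)).astype(np.uint8)
    N,L,st,ce=cv2.connectedComponentsWithStats(m)
    for i in range(1,N):
        if st[i,4]>60:
            Q=W[L==i];Q=Q[np.isfinite(Q).all(1)]
            print(n,ce[i].round(),st[i,4],'mean',Q.mean(0).round(4),'min',Q.min(0).round(3),'max',Q.max(0).round(3))
    print('table z',np.nanmedian(W[280:300,300:420,2]) )
E
```

```text
top [262. 169.] 350 mean [0.5222 0.1767 0.0444] min [0.499 0.16  0.004] max [0.545 0.201 0.053]
top [246. 232.] 719 mean [0.392  0.2061 0.0416] min [0.352 0.169 0.021] max [0.428 0.243 0.051]
table z -0.0008012968458403735
scene [430. 206.] 877 mean [0.4018 0.2    0.0383] min [0.357 0.167 0.   ] max [0.432 0.241 0.049]
scene [400. 248.] 461 mean [0.5237 0.1772 0.0444] min [0.474 0.157 0.001] max [0.549 0.195 0.051]
table z 0.0006661380774086766
```

View pics/c1.png

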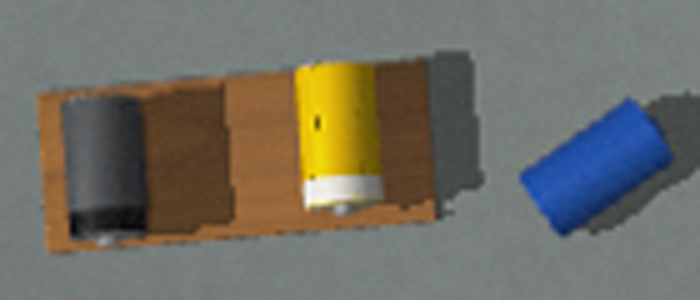

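View pics/c2.png

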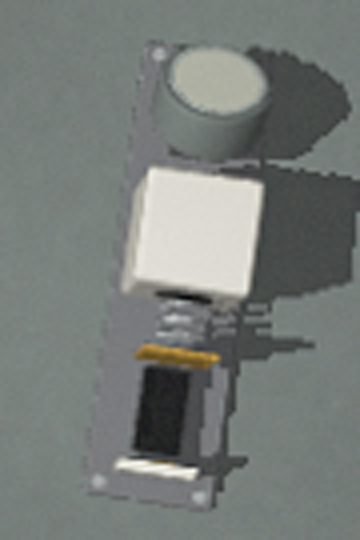

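View pics/c3.png

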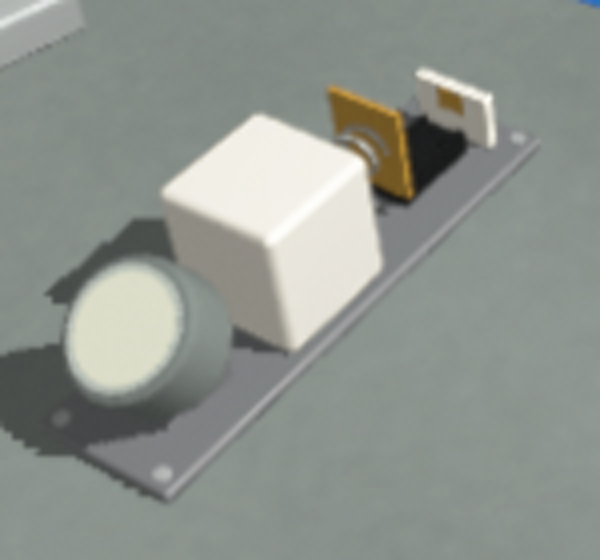

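The crop confirms it: the yellow cell has its white band and nub toward the robot. In the bay, the white lip is at top-view px (409,202) and the brass plate at (414,174). Next I'll fit both poses.

```bash
cat >> h.py <<'E'
from scipy.optimize import least_squares
def cells(n,a):
    """fit horizontal cylinders to yellow+white / black regions; a dict p,d"""
def raypt(n,uv,z):
    c=calibration(n);k,D=K(c);V=c['view']
    r=cv2.undistortPoints(np.array(uv,float).reshape(-1,1,2),k,D).reshape(-1,2)
    dirs=np.c_[r,np.ones(len(r))]@V[:3,:3]; o=-V[:3,:3].T@V[:3,3]
    return o+dirs*((z-o[2])/dirs[:,2])[:,None]
E
python3 - <<'E'
from h import *
for n in('top','scene'):
    a=np.load(n+'0.npz');W=cloud(n,a['d'])
    hsv=cv2.cvtColor(a['p'],cv2.COLOR_RGB2HSV)
    # cell: all points z .036-.06 near rack yellow
    m=(abs(W[...,0]-.52)<.05)&(abs(W[...,1]-.178)<.035)&(W[...,2]>.037)&(W[...,2]<.06)
    Q=W[m]
    def f(q): 
        y0,s,z=q; dy=(Q[:,1]-y0-s*(Q[:,0]-.52))/np.hypot(1,s); return np.hypot(dy,Q[:,2]-z)-.0165
    r=least_squares(f,[.178,0,.0325],loss='soft_l1',f_scale=.001)
    y0,s,z=r.x;th=np.arctan(s);u=np.array([np.cos(th),np.sin(th)])
    t=(Q[:,:2]-[.52,y0])@u
    print(n,'cell',r.x.round(4),'yaw',np.degrees(th).round(2),'t',np.percentile(t,[0,1,50,99,100]).round(4),'rms',np.sqrt((f(r.x)**2).mean()).round(4))
    # bay pieces
    box=(W[...,0]>.40)&(W[...,0]<.75)&(W[...,1]>-.25)&(W[...,1]<-.05)
    for nm,lo,hi in(('housing top',.066,.074),('plate top',.058,.066),('lip top',.030,.038),('base',.003,.012)):
        mm=box&(W[...,2]>lo)&(W[...,2]<hi)
        if nm=='lip top': mm&=(hsv[...,1]<60)&(hsv[...,2]>150)
        if nm=='plate top': mm&=(hsv[...,1]>100)
        Q2=W[mm]
        if len(Q2)<4: print(nm,len(Q2));continue
        rc=cv2.minAreaRect(Q2[:,:2].astype(np.float32)*1000)
        print(n,nm,len(Q2),'mean',Q2.mean(0).round(4),'rect mm',np.round(rc[0],1),np.round(rc[1],1),round(rc[2],1))
E
```

```text
top cell [0.1779 0.1031 0.0317] yaw 5.89 t [-0.033  -0.0322 -0.0036  0.0259  0.0265] rms 0.0017
top housing top 830 mean [ 0.5821 -0.1421  0.0691] rect mm [ 581.2 -142. ] [ 60.4 129.1] 82.3
top plate top 30 mean [ 0.5187 -0.1341  0.0626] rect mm [ 518.9 -133.5] [38.2  2.7] 83.8
top lip top 62 mean [ 0.4842 -0.1235  0.0332] rect mm [ 527.2 -112.8] [149.6  35.8] 12.1
top base 1641 mean [ 0.5415 -0.1353  0.0054] rect mm [ 575.3 -149.9] [199.2 348.6] 90.0
scene cell [0.1766 0.0995 0.032 ] yaw 5.68 t [-0.0312 -0.03    0.0044  0.028   0.0284] rms 0.0021
scene housing top 1052 mean [ 0.5897 -0.1418  0.0696] rect mm [ 600.4 -145.8] [62.1 96.3] 81.9
scene plate top 70 mean [ 0.5212 -0.135   0.0621] rect mm [ 520.9 -135.1] [37.6  4.4] 81.0
scene lip top 171 mean [ 0.545  -0.12    0.0338] rect mm [ 570.9 -133.3] [ 43.6 222.6] 86.8
scene base 1945 mean [ 0.597  -0.1295  0.0064] rect mm [ 572.7 -151.9] [347.7 193.6] 0.8
```

```bash
python3 - <<'E'
from h import *
for n in('top','scene'):
    a=np.load(n+'0.npz');W=cloud(n,a['d'])
    hsv=cv2.cvtColor(a['p'],cv2.COLOR_RGB2HSV)
    w=(hsv[...,1]<60)&(hsv[...,2]>165)
    X,Y,Z=W[...,0],W[...,1],W[...,2]
    for nm,m in(('housing',w&(Z>.067)&(Z<.073)&(abs(X-.583)<.045)&(abs(Y+.142)<.05)),
                ('plate',(hsv[...,1]>100)&(Z>.05)&(Z<.068)&(abs(X-.52)<.02)&(abs(Y+.134)<.04)),
                ('lip',w&(Z>.028)&(Z<.037)&(abs(X-.47)<.03)&(abs(Y+.13)<.04)),
                ('bed',(hsv[...,2]<60)&(Z>.012)&(Z<.022)&(abs(X-.49)<.03)&(abs(Y+.13)<.025)),
                ('base',(Z>.0035)&(Z<.010)&(abs(X-.56)<.13)&(abs(Y+.14)<.06))):
        Q=W[m]
        if len(Q)<5: print(nm,len(Q));continue
        c,s,ang=cv2.minAreaRect(Q[:,:2].astype(np.float32)*1000)
        uv=np.argwhere(m)[:,::-1].astype(float)
        print(n,nm,len(Q),'med',np.median(Q,0).round(4),'rect',np.round(c,1),np.round(s,1),round(ang,1),'uv',uv.mean(0).round(1))
E
```

```text
top housing 671 med [ 0.5802 -0.1409  0.0693] rect [ 579.7 -140.7] [58.2 58.2] 82.3 uv [419.1 141.9]
top plate 41 med [ 0.5182 -0.1358  0.0626] rect [ 518.9 -133.5] [38.2  3. ] 83.1 uv [415.1 172.9]
top lip 51 med [ 0.4613 -0.1267  0.0327] rect [ 461.7 -127. ] [38.5  5.5] 82.4 uv [409.  201.7]
top bed 229 med [ 0.4931 -0.1308  0.0159] rect [ 492.9 -130.6] [23.5 43.8] 83.1 uv [410.2 187.1]
top base 1263 med [ 0.5191 -0.1244  0.0056] rect [ 560.5 -142.1] [259.1 115.2] 0.7 uv [410.1 169. ]
scene housing 918 med [ 0.5847 -0.141   0.07  ] rect [ 582.  -143.2] [62.1 59.2] 81.9 uv [195.3 204.6]
scene plate 129 med [ 0.5216 -0.1339  0.0585] rect [ 520.9 -135.1] [37.6  4.5] 81.5 uv [221.1 188.4]
scene lip 50 med [ 0.464  -0.1264  0.0342] rect [ 463.4 -128.2] [39.5  6.9] 78.0 uv [243.6 181.5]
scene bed 142 med [ 0.4859 -0.1267  0.0165] rect [ 494.8 -132.7] [26.7 43.8] 80.8 uv [237.1 196.5]
scene base 1780 med [ 0.6202 -0.1238  0.0063] rect [ 568.3 -142.1] [ 72.9 244.9] 83.0 uv [201.5 241.9]
```

```bash
cat >> h.py <<'E'
from scipy.spatial.transform import Rotation as Ro
def tool(o):
    R=Ro.from_rotvec(o['orientation']).as_matrix(); return np.asarray(o['tool_pos']),R,np.degrees(np.arctan2(R[1,0],R[0,0]))
def go(target,yaw):
    """tool-axis shift to world target & tool-x yaw (deg)"""
    from rig import ctrl
    p,R,y=tool(ctrl.observe()); d=R.T@(np.array(target)-p)
    tw=np.radians(-(((yaw-y)+90)%180-90))
    print('now',p.round(4),'yaw',round(y,2),'tilt',R[:,2].round(3)); print('shift',d.round(4),'len',np.linalg.norm(d).round(3),'twist',tw.round(3))
E
python3 - <<'E'
from h import *
go([.45,-.35,.18],5.8)
E
```

```text
now [ 0.2646 -0.5928  0.1787] yaw 24.06 tilt [-0.001  0.002 -1.   ]
shift [ 0.2683 -0.1462 -0.0009] len 0.305 twist 0.319
```

```bash
python3 -m pendant '[{"tx":0.0535,"ty":-0.029,"tz":0,"twist":0.064},{"tx":0.107,"ty":-0.058,"tz":0,"twist":0.128},{"tx":0.161,"ty":-0.088,"tz":0,"twist":0.192},{"tx":0.215,"ty":-0.117,"tz":0,"twist":0.256},{"tx":0.268,"ty":-0.146,"tz":0,"twist":0.319}]' 20; python3 - <<'E'
from h import *
go([.53,-.05,.18],5.8)
from rig import ctrl; print(ctrl.observe()['joint_pos'].round(2))
E
```

```text
now [ 0.2646 -0.5928  0.1787] yaw 24.06 tilt [-0.001  0.002 -1.   ]
shift [ 4.636e-01 -3.875e-01 -4.000e-04] len 0.604 twist 0.319
[ 1.12  0.62 -0.01  1.42  0.01  1.1  -0.04]$[0]: bad value
```

```bash
python3 -m pendant '[{"fingers":0.09,"tx":0.0535,"ty":-0.029,"tz":0,"twist":0.064},{"fingers":0.09,"tx":0.107,"ty":-0.058,"tz":0,"twist":0.128},{"fingers":0.09,"tx":0.161,"ty":-0.088,"tz":0,"twist":0.192},{"fingers":0.09,"tx":0.215,"ty":-0.117,"tz":0,"twist":0.256},{"fingers":0.09,"tx":0.268,"ty":-0.146,"tz":0,"twist":0.319}]' 20; python3 - <<'E'
from h import *
go([.53,-.05,.18],5.8)
from rig import ctrl; print(ctrl.observe()['joint_pos'].round(2))
E
```

```text
t: 0.72
tool_pos: [0.451, -0.349, 0.1794]
orientation: [-3.137, -0.155, 0.001]
ft_force: [0.7, -1.4, -0.1]
opening: 0.969
now [ 0.451  -0.349   0.1794] yaw 5.67 tilt [-0.     0.001 -1.   ]
shift [ 0.1081 -0.2898 -0.0004] len 0.309 twist -0.002
[ 0.59  0.49  0.05  1.66 -0.03  0.99 -0.82]
```

```bash
python3 -m pendant '[{"fingers":0.09,"tx":0.021,"ty":-0.058,"tz":0,"twist":0},{"fingers":0.09,"tx":0.042,"ty":-0.116,"tz":0,"twist":0},{"fingers":0.09,"tx":0.063,"ty":-0.174,"tz":0,"twist":0},{"fingers":0.09,"tx":0.084,"ty":-0.232,"tz":0,"twist":0},{"fingers":0.09,"tx":0.105,"ty":-0.290,"tz":0,"twist":0}]' 20; python3 - <<'E'
from h import *
go([.516,.177,.13],5.8)
from rig import ctrl; print(ctrl.observe()['joint_pos'].round(2))
E
```

```text
t: 1.35
tool_pos: [0.5254, -0.05, 0.1796]
orientation: [3.138, 0.158, -0.001]
ft_force: [1.1, -0.0, 0.0]
opening: 0.967
now [ 0.5254 -0.05    0.1796] yaw 5.77 tilt [-0. -0. -1.]
shift [ 0.0134 -0.2268  0.0496] len 0.232 twist -0.001
[ 0.05  0.43  0.01  1.78 -0.    0.94 -1.41]
```

```bash
python3 -m pendant '[{"fingers":0.09,"tx":0.003,"ty":-0.055,"tz":0.01,"twist":0},{"fingers":0.09,"tx":0.006,"ty":-0.110,"tz":0.02,"twist":0},{"fingers":0.09,"tx":0.010,"ty":-0.165,"tz":0.035,"twist":0},{"fingers":0.09,"tx":0.0135,"ty":-0.227,"tz":0.05,"twist":0},{"fingers":0.09,"tx":0.0135,"ty":-0.227,"tz":0.05,"twist":0}]' 20; python3 - <<'E'
from h import *
from rig import grab_frame
go([.516,.177,.015],5.8)
for n in ("scene","top"):
    p,d=grab_frame(n); np.savez(f"{n}1.npz",p=p,d=d)
    q=proj(n,[[.4817,.1739,.0325],[.516,.1774,.0325],[.5425,.1802,.0325]])
    x,y=q[1]; x0=int(x)-70;y0=int(y)-70
    c=cv2.resize(p[y0:y0+140,x0:x0+140],None,fx=4,fy=4,interpolation=cv2.INTER_CUBIC)
    for u in q: cv2.circle(c,tuple(((u-[x0,y0])*4).astype(int).tolist()),3,(255,0,0),-1)
    cv2.imwrite(f"pics/{n}1.png",c[:,:,::-1])
E
```

```text
t: 1.98
tool_pos: [0.5132, 0.1825, 0.1282]
orientation: [-3.133, -0.176, 0.006]
ft_force: [-0.9, -1.2, -0.4]
opening: 0.967
now [0.5132 0.1825 0.1282] yaw 6.44 tilt [-0.004  0.003 -1.   ]
shift [0.0026 0.0061 0.1131] len 0.113 twist 0.011
```

View pics/scene1.png

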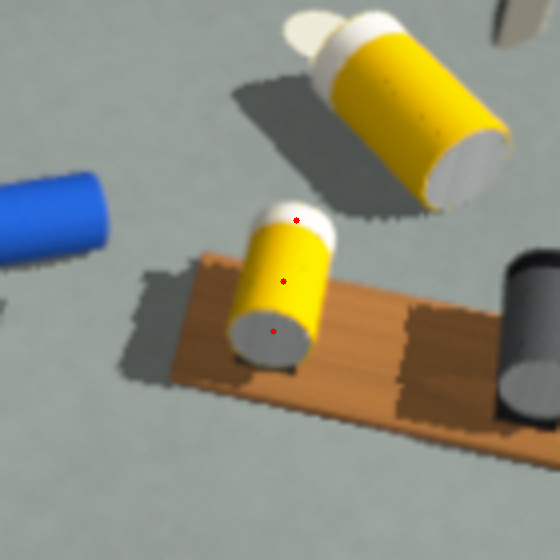

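View pics/top1.png

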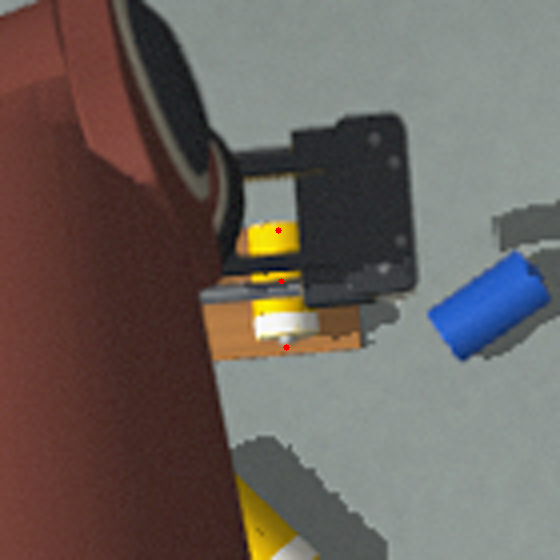

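```bash
python3 - <<'E'
from h import *
for n in ("scene","top"):
    p=np.load(f"{n}1.npz")['p'].copy()
    for u,c in zip(proj(n,[[.513,.1825,.128],[.513,.1825,.212]]),((255,0,255),(0,255,255))): cv2.circle(p,tuple(u.astype(int).tolist()),3,c,-1); print(u)
    cv2.imwrite(f"pics/{n}1b.png",p[:,:,::-1])
E
```

```text
[413.26260521 203.01315667]
[423.22057253 153.34779289]
[251.84573816 168.74714632]
[243.21991553 163.51001637]
```

View pics/scene1b.png

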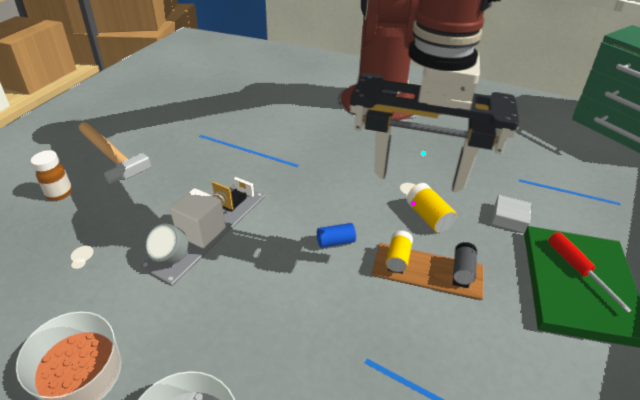

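View pics/top1b.png

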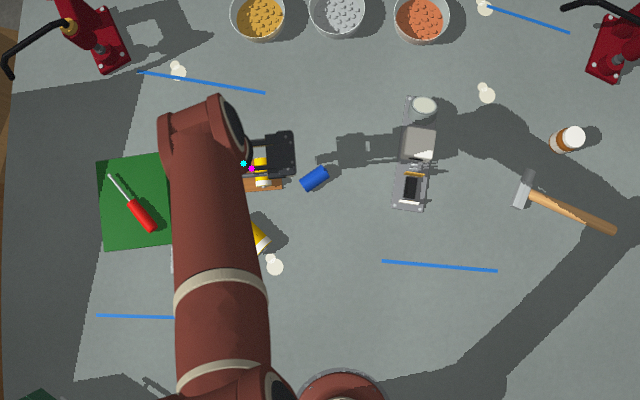

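```bash
python3 -m pendant '[{"fingers":0.09,"tx":0.0,"ty":0,"tz":0,"twist":0}]' 20; python3 - <<'E'
from h import *
from rig import grab_frame,ctrl
go([.516,.177,.015],5.8)
p,d=grab_frame('scene'); np.savez("scene2.npz",p=p,d=d); W=cloud('scene',d)
cv2.imwrite('pics/s2.png',cv2.resize(p[60:300,330:540],None,fx=2.5,fy=2.5)[:,:,::-1])
for v,u in((150,381),(165,382),(175,382),(150,468),(165,464),(180,462),(186,461)): print(u,v,W[v,u].round(4))
go([.516,.177,.015],5.8)
E
```

```text
t: 2.2
tool_pos: [0.5165, 0.1731, 0.1299]
orientation: [3.137, 0.153, 0.0]
ft_force: [-0.2, 0.8, -0.5]
opening: 0.964
now [0.5165 0.1731 0.1299] yaw 5.59 tilt [ 0.    -0.001 -1.   ]
shift [-1.000e-04 -4.100e-03  1.149e-01] len 0.115 twist -0.004
381 150 [0.517  0.1282 0.2046]
382 165 [0.2679 0.0806 0.0008]
382 175 [ 0.2989  0.0896 -0.0006]
468 150 [0.5181 0.2351 0.235 ]
464 165 [0.1982 0.2381 0.001 ]
462 180 [ 0.2492  0.2416 -0.0009]
461 186 [ 0.2705  0.2425 -0.0003]
now [0.5166 0.173  0.1301] yaw 5.57 tilt [ 0.001 -0.001 -1.   ]
shift [-0.0003 -0.0041  0.115 ] len 0.115 twist -0.004
```

View pics/s2.png

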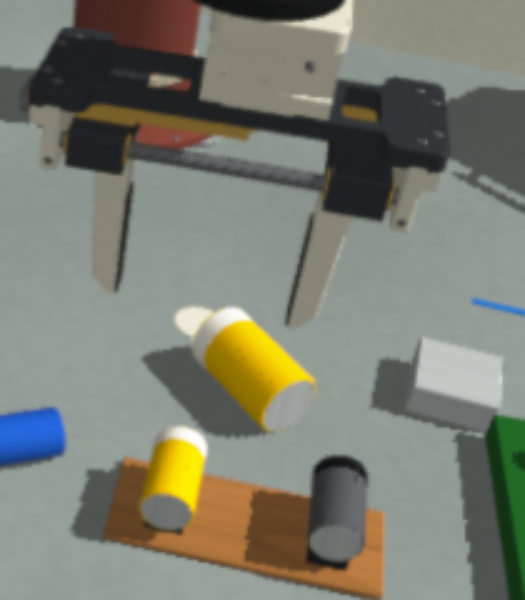

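```bash
python3 - <<'E'
from h import *
d=np.load('scene2.npz')['d'];W=cloud('scene',d)
print(proj('scene',[[.5166,.173,.130],[.5166,.173,.149],[.5166,.173,.17]]))
for y in(.128,.2165): print(proj('scene',[[.5166,y,.130],[.5166,y,.15],[.5166,y,.17]]))
m=(W[...,2]>.10)&(W[...,2]<.19)&(abs(W[...,0]-.517)<.03)&(abs(W[...,1]-.173)<.08)
Q=W[m]
for s in(-1,1):
    q=Q[np.sign(Q[:,1]-.173)==s]; print(len(q),q.min(0).round(4),q.max(0).round(4)); 
E
```

```text
[[406.25583168 201.7121442 ]
 [408.24076523 191.18712747]
 [410.51655277 179.05175198]]
[[375.40573087 193.50109278]
 [376.81358575 182.44163684]
 [378.27340264 170.91537781]]
[[437.03520272 209.9232662 ]
 [439.82889609 198.81998686]
 [442.72808368 187.2273552 ]]
141 [0.5135 0.1144 0.1682] [0.5323 0.1293 0.19  ]
141 [0.5065 0.2174 0.1676] [0.5227 0.2324 0.1899]
```

```bash
python3 - <<'E'
from h import *
W=cloud('scene',np.load('scene2.npz')['d'])
for u,v in((375,174),(375,170),(375,160),(375,150),(375,140),(370,135),(370,126),(370,118),(370,112),(356,95),(420,102),(420,112),(450,185),(452,176),(455,165)): print(u,v,W[v,u].round(4))
E
```

```text
375 174 [0.5299 0.127  0.1736]
375 170 [0.5307 0.1265 0.1807]
375 160 [0.5307 0.1249 0.1965]
375 150 [0.5303 0.1233 0.2114]
375 140 [0.5302 0.1218 0.2262]
370 135 [0.5328 0.1153 0.2334]
370 126 [0.5577 0.1205 0.2614]
370 118 [0.5575 0.1194 0.2717]
370 112 [0.5539 0.1178 0.2774]
356 95 [0.557  0.1004 0.2968]
420 102 [0.5397 0.1707 0.2953]
420 112 [0.5377 0.1724 0.282 ]
450 185 [0.5195 0.2249 0.1786]
452 176 [0.5203 0.2245 0.1936]
455 165 [0.5202 0.2246 0.2109]
```

The open fingertips measure at z≈0.167, but the TCP reads 0.130. I'll check whether they drop as they close.

```bash
python3 -m pendant '[{"fingers":0.055,"tx":0,"ty":-0.004,"tz":0,"twist":0},{"fingers":0.055,"tx":0,"ty":-0.004,"tz":0,"twist":0},{"fingers":0.055,"tx":0,"ty":-0.004,"tz":0,"twist":0},{"fingers":0.055,"tx":0,"ty":-0.004,"tz":0,"twist":0},{"fingers":0.055,"tx":0,"ty":-0.004,"tz":0,"twist":0}]' 20; python3 - <<'E'
from h import *
from rig import grab_frame,ctrl
p,d=grab_frame('scene'); W=cloud('scene',d)
cv2.imwrite('pics/s3.png',cv2.resize(p[60:300,330:540],None,fx=2.5,fy=2.5)[:,:,::-1])
m=(W[...,2]>.10)&(W[...,2]<.19)&(abs(W[...,0]-.517)<.03)&(abs(W[...,1]-.177)<.08)
Q=W[m]
for s in(-1,1):
    q=Q[np.sign(Q[:,1]-.177)==s]; print(len(q),q.min(0).round(4),q.max(0).round(4)); 
go([.516,.177,.015],5.8)
E
```

```text
t: 2.88
tool_pos: [0.5156, 0.1793, 0.1298]
orientation: [-3.138, -0.158, -0.0]
ft_force: [-0.8, -0.1, -0.0]
opening: 0.596
134 [0.5093 0.1386 0.1682] [0.531  0.1528 0.1899]
144 [0.5068 0.2059 0.168 ] [0.5233 0.2226 0.1899]
now [0.5156 0.1793 0.1298] yaw 5.78 tilt [-0.  0. -1.]
shift [0.0002 0.0024 0.1148] len 0.115 twist -0.0
```

View pics/s3.png

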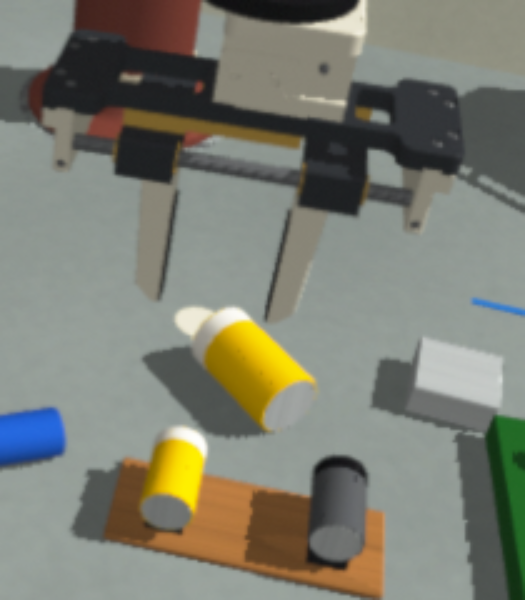

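```bash
python3 -m pendant '[{"fingers":0.06,"tx":0,"ty":0.0024,"tz":0.03,"twist":0},{"fingers":0.06,"tx":0,"ty":0.0024,"tz":0.05,"twist":0},{"fingers":0.06,"tx":0,"ty":0.0024,"tz":0.05,"twist":0},{"fingers":0.06,"tx":0,"ty":0.0024,"tz":0.05,"twist":0}]' 20; python3 - <<'E'
from h import *
from rig import grab_frame,ctrl
p,d=grab_frame('scene'); W=cloud('scene',d)
cv2.imwrite('pics/s4.png',cv2.resize(p[60:300,330:540],None,fx=2.5,fy=2.5)[:,:,::-1])
m=(W[...,2]>.07)&(W[...,2]<.16)&(abs(W[...,0]-.517)<.03)&(abs(W[...,1]-.177)<.08)
Q=W[m]
for s in(-1,1):
    q=Q[np.sign(Q[:,1]-.177)==s]; print(len(q),q.min(0).round(4),q.max(0).round(4)); 
go([.516,.177,.015],5.8)
E
```

```text
t: 3.42
tool_pos: [0.5165, 0.1772, 0.0805]
orientation: [-3.137, -0.158, -0.002]
ft_force: [-0.1, 0.1, -0.0]
opening: 0.643
256 [0.512  0.1323 0.1192] [0.5317 0.1485 0.16  ]
269 [0.5064 0.206  0.1191] [0.5244 0.2238 0.1599]
now [0.5167 0.1773 0.0807] yaw 5.78 tilt [ 0.002  0.001 -1.   ]
shift [-0.0008  0.0003  0.0657] len 0.066 twist -0.0
```

View pics/s4.png

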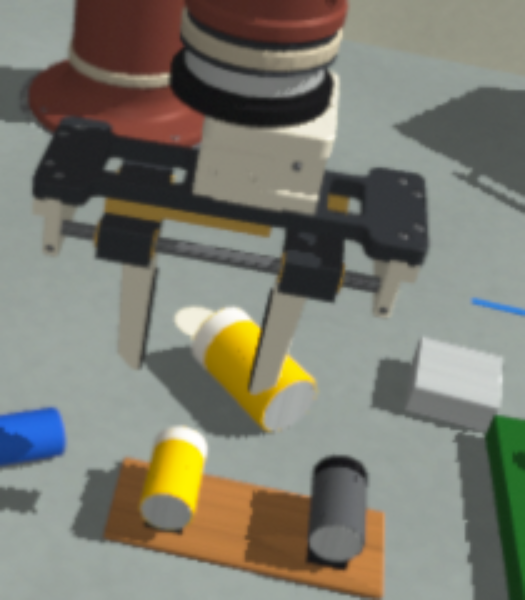

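```bash
python3 -m pendant '[{"fingers":0.065,"tx":0,"ty":0,"tz":0.025,"twist":0},{"fingers":0.065,"tx":0,"ty":0,"tz":0.045,"twist":0},{"fingers":0.065,"tx":0,"ty":0,"tz":0.045,"twist":0},{"fingers":0.065,"tx":0,"ty":0,"tz":0.045,"twist":0}]' 20; python3 - <<'E'
from h import *
from rig import grab_frame,ctrl
p,d=grab_frame('scene'); W=cloud('scene',d)
cv2.imwrite('pics/s5.png',cv2.resize(p[120:280,350:510],None,fx=3.5,fy=3.5)[:,:,::-1])
m=(W[...,2]>.055)&(W[...,2]<.12)&(abs(W[...,0]-.517)<.03)&(abs(W[...,1]-.177)<.08)
Q=W[m]
for s in(-1,1):
    q=Q[np.sign(Q[:,1]-.177)==s]; print(len(q),q.min(0).round(4),q.max(0).round(4)); 
go([.516,.177,.015],5.8)
E
```

```text
t: 3.98
tool_pos: [0.5169, 0.1773, 0.036]
orientation: [-3.137, -0.158, -0.003]
ft_force: [0.3, 0.1, -0.2]
opening: 0.699
258 [0.5128 0.1294 0.0742] [0.5328 0.1459 0.1199]
255 [0.5062 0.2084 0.0757] [0.524  0.2265 0.12  ]
now [0.5169 0.1774 0.0361] yaw 5.78 tilt [ 0.002  0.001 -1.   ]
shift [-0.001   0.0003  0.0211] len 0.021 twist -0.0
```

View pics/s5.png

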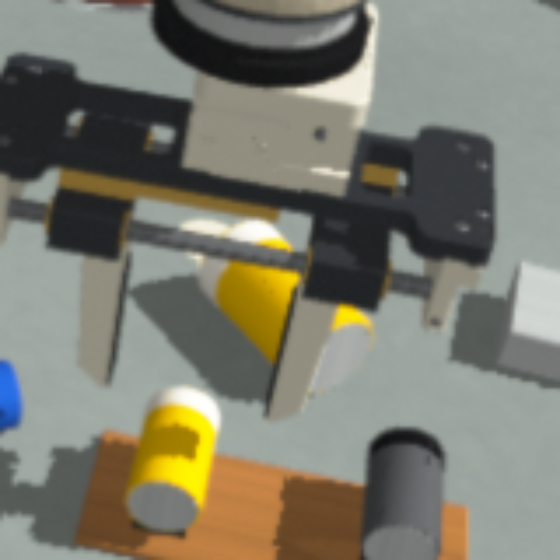

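The camera shows the fingertips consistently about 37 mm above the reported TCP height, and they're plainly still above the cell. I'll trust the camera for z and keep going down in stages, watching the force.

```bash
python3 -m pendant '[{"fingers":0.065,"tx":-0.001,"ty":0,"tz":0.010,"twist":0},{"fingers":0.065,"tx":-0.001,"ty":0,"tz":0.02,"twist":0},{"fingers":0.065,"tx":-0.001,"ty":0,"tz":0.03,"twist":0},{"fingers":0.065,"tx":-0.001,"ty":0,"tz":0.03,"twist":0}]' 20; python3 - <<'E'
from h import *
from rig import grab_frame,ctrl
p,d=grab_frame('scene'); W=cloud('scene',d)
cv2.imwrite('pics/s6.png',cv2.resize(p[120:280,350:510],None,fx=3.5,fy=3.5)[:,:,::-1])
m=(W[...,2]>.02)&(W[...,2]<.09)&(abs(W[...,0]-.517)<.02)&(abs(W[...,1]-.177)<.06)&(abs(W[...,1]-.177)>.025)
Q=W[m]
for s in(-1,1):
    q=Q[np.sign(Q[:,1]-.177)==s]; print(len(q),q.min(0).round(4),q.max(0).round(4)); 
go([.516,.177,.015],5.8)
p,d=grab_frame('top');cv2.imwrite('pics/t6.png',cv2.resize(p[100:240,180:340],None,fx=3.5,fy=3.5)[:,:,::-1])
E
```

```text
t: 4.53
tool_pos: [0.5139, 0.1765, 0.0036]
orientation: [3.137, 0.158, -0.004]
ft_force: [0.1, 0.1, 0.5]
opening: 0.703
241 [0.5093 0.1287 0.0421] [0.5295 0.1452 0.09  ]
248 [0.5044 0.2078 0.0429] [0.5212 0.2258 0.09  ]
now [0.5144 0.1767 0.0041] yaw 5.78 tilt [-0.001 -0.    -1.   ]
shift [ 0.0016 -0.0001 -0.0109] len 0.011 twist -0.0
```

View pics/s6.png

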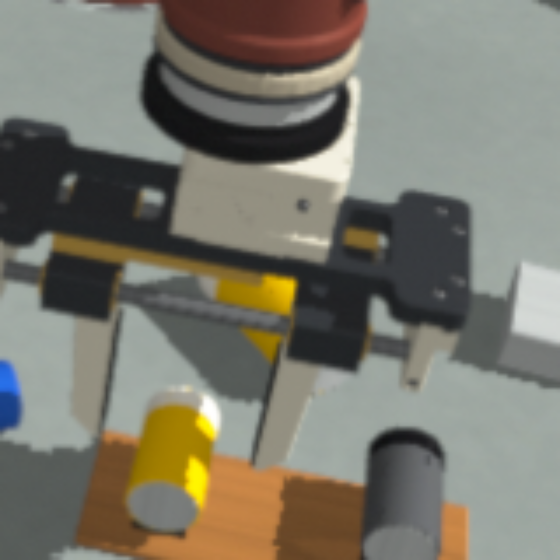

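View pics/t6.png

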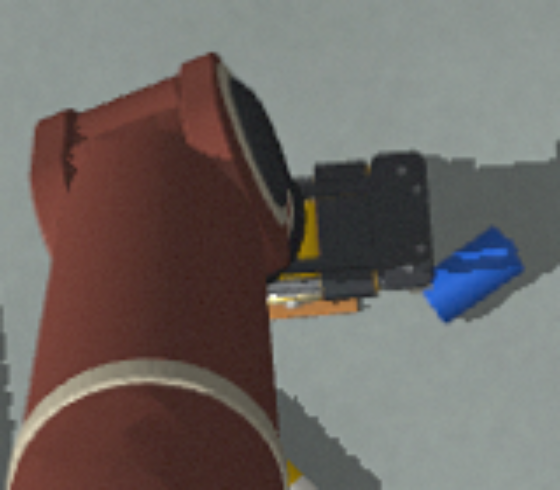

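```bash
python3 -m pendant '[{"fingers":0.065,"tx":0.0015,"ty":0,"tz":0.012,"twist":0},{"fingers":0.065,"tx":0.0015,"ty":0,"tz":0.024,"twist":0},{"fingers":0.065,"tx":0.0015,"ty":0,"tz":0.024,"twist":0},{"fingers":0.065,"tx":0.0015,"ty":0,"tz":0.024,"twist":0}]' 20; python3 - <<'E'
from h import *
from rig import grab_frame,ctrl
print(ctrl.observe()['ft_force'])
p,d=grab_frame('scene'); W=cloud('scene',d)
cv2.imwrite('pics/s7.png',cv2.resize(p[120:280,350:510],None,fx=3.5,fy=3.5)[:,:,::-1])
m=(W[...,2]>.009)&(W[...,2]<.06)&(abs(W[...,0]-.517)<.02)&(abs(W[...,1]-.177)<.06)&(abs(W[...,1]-.177)>.025)
Q=W[m]
for s in(-1,1):
    q=Q[np.sign(Q[:,1]-.177)==s]; print(len(q),q.min(0).round(4),q.max(0).round(4)); 
go([.516,.177,-.02],5.8)
E
```

```text
t: 5.12
tool_pos: [0.5163, 0.177, -0.0194]
orientation: [3.138, 0.158, -0.0]
ft_force: [-0.3, 0.4, -0.1]
opening: 0.698
[-0.29508593  0.42846392 -0.06551049]
192 [0.5132 0.1302 0.0094] [0.5342 0.1485 0.0594]
196 [0.5039 0.2077 0.0091] [0.5232 0.2252 0.06  ]
now [ 0.5165  0.1771 -0.0191] yaw 5.78 tilt [ 0.  0. -1.]
shift [-0.0005  0.      0.0009] len 0.001 twist -0.0
```

View pics/s7.png

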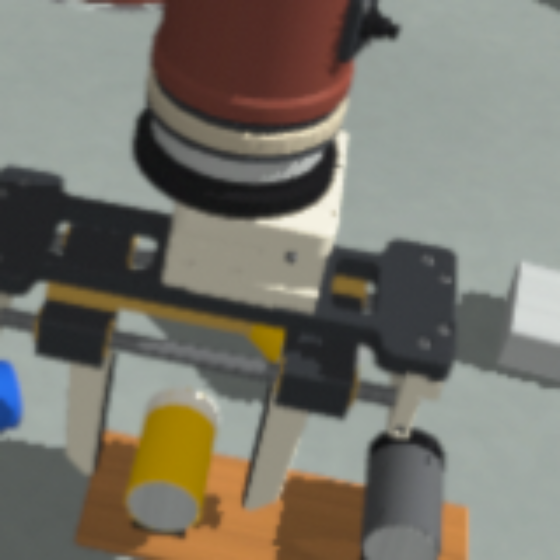

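The fingertips are beside the cell at roughly z≈0.016, with the rail clear and the grey cell clear. Now I'll close.

```bash
python3 -m pendant '[{"fingers":0.025,"tx":0,"ty":0,"tz":0,"twist":0},{"fingers":0.025,"tx":0,"ty":0,"tz":0,"twist":0},{"fingers":0.025,"tx":0,"ty":0,"tz":0,"twist":0},{"fingers":0.025,"tx":0,"ty":0,"tz":0,"twist":0},{"fingers":0.025,"tx":0,"ty":0,"tz":0,"twist":0}]' 30
python3 -m pendant '[{"fingers":0.025,"tx":0,"ty":0,"tz":0,"twist":0},{"fingers":0.025,"tx":0,"ty":0,"tz":-0.02,"twist":0},{"fingers":0.025,"tx":0,"ty":0,"tz":-0.05,"twist":0},{"fingers":0.025,"tx":0,"ty":0,"tz":-0.08,"twist":0},{"fingers":0.025,"tx":0,"ty":0,"tz":-0.08,"twist":0}]' 30
python3 - <<'E'
from h import *
from rig import grab_frame,ctrl
p,d=grab_frame('scene'); np.savez('scene8.npz',p=p,d=d)
cv2.imwrite('pics/s8.png',cv2.resize(p[100:290,330:540],None,fx=3,fy=3)[:,:,::-1])
go([.516,.177,-.02],5.8)
E
```

```text
t: 5.8
tool_pos: [0.5164, 0.1767, -0.0191]
orientation: [3.137, 0.158, 0.0]
ft_force: [1.1, 0.0, 0.8]
opening: 0.349
t: 6.42
tool_pos: [0.5179, 0.1779, 0.0625]
orientation: [-3.136, -0.158, -0.007]
ft_force: [0.0, 0.6, -1.4]
opening: 0.346
now [0.5165 0.1773 0.061 ] yaw 5.79 tilt [ 0.001  0.001 -1.   ]
shift [-0.0007  0.0003  0.081 ] len 0.081 twist -0.0
```

View pics/s8.png

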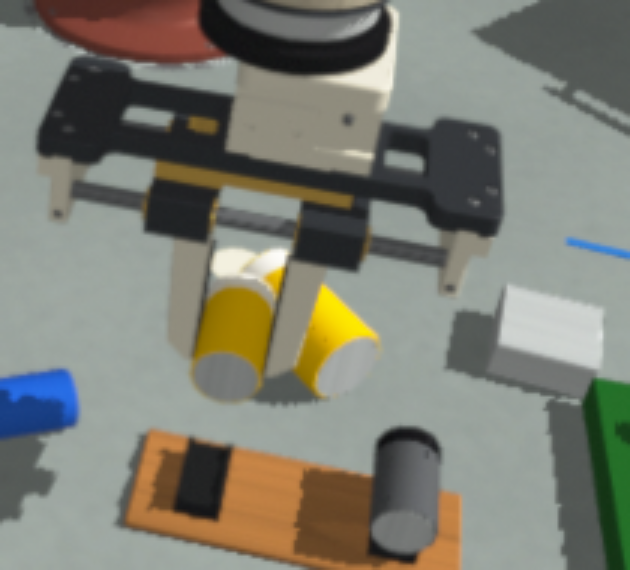

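Grasped and level, and the grey cell is undisturbed. Next is the move above the lip.

```bash
python3 - <<'E'
from h import *
go([.4825,-.130,.055],-7.3)
E
```

```text
now [0.5165 0.1773 0.061 ] yaw 5.79 tilt [ 0.001  0.001 -1.   ]
shift [-0.0649  0.3023  0.0057] len 0.309 twist 0.228
```

```bash
python3 -m pendant '[{"fingers":0.025,"tx":-0.013,"ty":0.060,"tz":0,"twist":0.045},{"fingers":0.025,"tx":-0.026,"ty":0.120,"tz":0,"twist":0.09},{"fingers":0.025,"tx":-0.039,"ty":0.180,"tz":0,"twist":0.135},{"fingers":0.025,"tx":-0.052,"ty":0.240,"tz":0,"twist":0.18},{"fingers":0.025,"tx":-0.065,"ty":0.302,"tz":0.004,"twist":0.228}]' 30
python3 -m pendant '[{"fingers":0.025,"tx":0,"ty":0,"tz":0,"twist":0},{"fingers":0.025,"tx":0,"ty":0,"tz":0,"twist":0},{"fingers":0.025,"tx":0,"ty":0,"tz":0,"twist":0}]' 30
python3 - <<'E'
from h import *
from rig import grab_frame,ctrl
for n in('scene','top'):
    p,d=grab_frame(n); np.savez(n+'9.npz',p=p,d=d)
    u=proj(n,[[.49,-.13,.09]])[0].astype(int);x0=u[0]-75;y0=u[1]-70
    cv2.imwrite(f'pics/{n}9.png',cv2.resize(p[y0:y0+140,x0:x0+150],None,fx=4,fy=4)[:,:,::-1])
go([.4825,-.130,.0024],-7.3)
E
```

```text
t: 7.1
tool_pos: [0.481, -0.1304, 0.0554]
orientation: [-3.134, 0.201, 0.003]
ft_force: [0.6, 0.1, -1.0]
opening: 0.345
t: 7.48
tool_pos: [0.4821, -0.1266, 0.0562]
orientation: [-3.134, 0.193, 0.002]
ft_force: [-0.2, 0.8, -0.9]
opening: 0.345
now [ 0.4824 -0.127   0.0566] yaw -7.07 tilt [-0.     0.001 -1.   ]
shift [0.0005 0.0031 0.0542] len 0.054 twist 0.004
```

View pics/scene9.png

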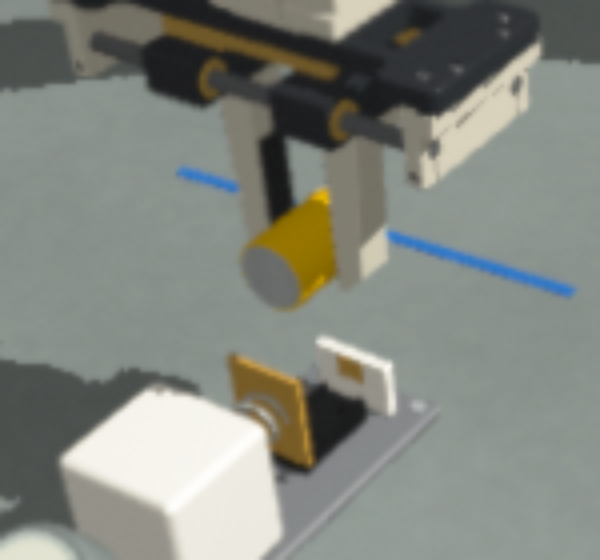

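View pics/top9.png

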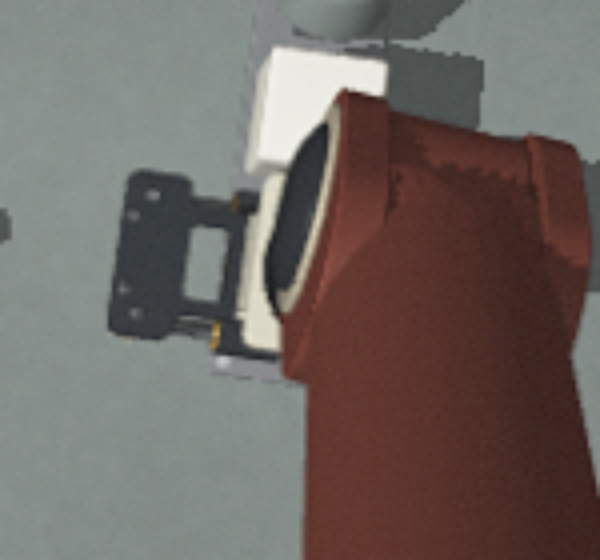

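```bash
python3 - <<'E'
from h import *
a=np.load('scene9.npz');W=cloud('scene',a['d']);p=a['p']
u=proj('scene',[[.49,-.13,.09]])[0].astype(int);x0=u[0]-75;y0=u[1]-70
# flat end pixels: crop (275,278) radius ~28
yy,xx=np.mgrid[:400,:640]
m=(xx-(x0+274/4))**2+(yy-(y0+278/4))**2<8.5**2
hsv=cv2.cvtColor(p,cv2.COLOR_RGB2HSV); m&=hsv[...,1]<60
Q=W[m];Q=Q[np.isfinite(Q).all(1)]; c=Q.mean(0); 
U,S,V=np.linalg.svd(Q-c); print(len(Q),'face centre',c.round(4),'median',np.median(Q,0).round(4),'min',Q.min(0).round(4),'max',Q.max(0).round(4),'normal',V[2].round(3),'rms',S[2]/len(Q)**.5)
t=np.array([.4824,-.127]);ax=np.array([np.cos(np.radians(-7.07)),np.sin(np.radians(-7.07))])
dx=c[:2]-t; print('along',dx@ax,'lat',dx@[-ax[1],ax[0]])
E
```

```text
159 face centre [ 0.5033 -0.1388  0.097 ] median [ 0.513  -0.1315  0.1056] min [ 0.3991 -0.2318 -0.0007] max [ 0.5157 -0.1173  0.1229] normal [ 0.795 -0.49  -0.357] rms 0.003971011461916535
along 0.02214475032016245 lat -0.009108086810518135
```

```bash
python3 - <<'E'
from h import *
a=np.load('scene9.npz');W=cloud('scene',a['d']);p=a['p']
m=(abs(W[...,0]-.513)<.006)&(abs(W[...,1]+.131)<.025)&(W[...,2]>.08)&(W[...,2]<.14)
hsv=cv2.cvtColor(p,cv2.COLOR_RGB2HSV); m&=hsv[...,1]<70
Q=W[m]; c=Q.mean(0);U,S,V=np.linalg.svd(Q-c)
print(len(Q),'centre',c.round(4),'lo',np.percentile(Q,2,0).round(4),'hi',np.percentile(Q,98,0).round(4),'normal',V[2].round(3))
t=np.array([.4824,-.127]);ax=np.array([np.cos(np.radians(-7.07)),np.sin(np.radians(-7.07))])
dx=c[:2]-t; print('along',dx@ax,'lat',dx@[-ax[1],ax[0]])
# whole cell cylinder (yellow) axis fit
m=(abs(W[...,0]-.49)<.04)&(abs(W[...,1]+.13)<.03)&(W[...,2]>.085)&(W[...,2]<.14)&(hsv[...,0]>18)&(hsv[...,0]<33)&(hsv[...,1]>150)
Q=W[m];print(len(Q),Q.mean(0).round(4))
E
```

```text
165 centre [ 0.513  -0.1313  0.108 ] lo [ 0.5105 -0.1446  0.0941] hi [ 0.5151 -0.1188  0.1214] normal [ 0.993 -0.113 -0.022]
along 0.03092243241005077 lat -0.000539695023163198
296 [ 0.4979 -0.1218  0.1188]
```

```bash
python3 - <<'E'
from h import *
go([.4835,-.1303,.0036],-7.3)
E
python3 -m pendant '[{"fingers":0.025,"tx":0.0005,"ty":0.003,"tz":0.02,"twist":0.004},{"fingers":0.025,"tx":0.0005,"ty":0.003,"tz":0.04,"twist":0.004},{"fingers":0.025,"tx":0.0005,"ty":0.003,"tz":0.053,"twist":0.004},{"fingers":0.025,"tx":0.0005,"ty":0.003,"tz":0.053,"twist":0.004},{"fingers":0.025,"tx":0.0005,"ty":0.003,"tz":0.053,"twist":0.004}]' 30
python3 -m pendant '[{"fingers":0.025,"tx":0,"ty":0,"tz":0,"twist":0},{"fingers":0.025,"tx":0,"ty":0,"tz":0,"twist":0}]' 30
python3 - <<'E'
from h import *
from rig import grab_frame,ctrl
p,d=grab_frame('scene'); np.savez('scene10.npz',p=p,d=d)
u=proj('scene',[[.50,-.13,.05]])[0].astype(int);x0=u[0]-75;y0=u[1]-70
cv2.imwrite(f'pics/scene10.png',cv2.resize(p[y0:y0+140,x0:x0+150],None,fx=4,fy=4)[:,:,::-1])
go([.501,-.1325,.0036],-7.3)
E
```

```text
now [ 0.4824 -0.127   0.0566] yaw -7.07 tilt [-0.     0.001 -1.   ]
shift [0.0015 0.0032 0.053 ] len 0.053 twist 0.004
t: 8.2
tool_pos: [0.4829, -0.1319, 0.0043]
orientation: [3.135, -0.205, 0.002]
ft_force: [0.4, -1.0, -1.3]
opening: 0.348
t: 8.45
tool_pos: [0.4827, -0.1322, 0.0043]
orientation: [3.135, -0.206, 0.002]
ft_force: [0.5, -0.6, -1.0]
opening: 0.349
now [ 0.4826 -0.1322  0.0042] yaw -7.52 tilt [ 0.001 -0.    -1.   ]
shift [ 0.0183 -0.0021  0.0007] len 0.018 twist -0.004
```

View pics/scene10.png

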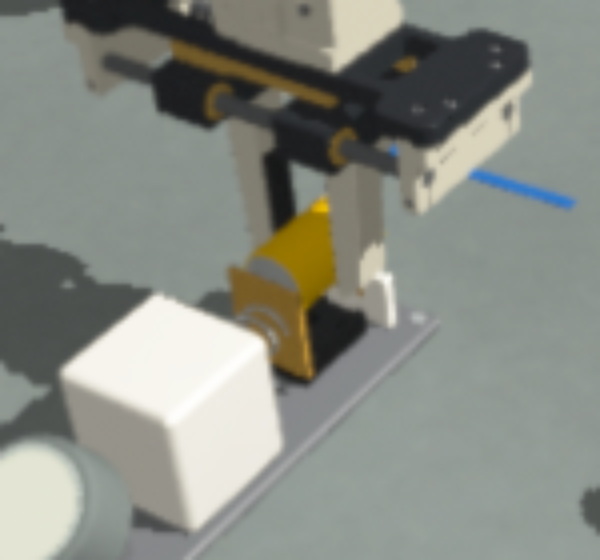

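```bash
python3 -m pendant '[{"fingers":0.025,"tx":0,"ty":-0.002,"tz":0,"twist":-0.004},{"fingers":0.025,"tx":0.005,"ty":-0.002,"tz":0,"twist":-0.004},{"fingers":0.025,"tx":0.01,"ty":-0.002,"tz":0,"twist":-0.004},{"fingers":0.025,"tx":0.015,"ty":-0.002,"tz":0,"twist":-0.004},{"fingers":0.025,"tx":0.019,"ty":-0.002,"tz":0,"twist":-0.004}]' 40
python3 -m pendant '[{"fingers":0.025,"tx":0,"ty":0,"tz":0,"twist":0},{"fingers":0.025,"tx":0,"ty":0,"tz":0,"twist":0},{"fingers":0.025,"tx":0,"ty":0,"tz":0,"twist":0}]' 40
python3 - <<'E'
from h import *
from rig import grab_frame,ctrl
p,d=grab_frame('scene'); np.savez('scene11.npz',p=p,d=d)
u=proj('scene',[[.50,-.13,.05]])[0].astype(int);x0=u[0]-75;y0=u[1]-70
cv2.imwrite(f'pics/scene11.png',cv2.resize(p[y0:y0+140,x0:x0+150],None,fx=4,fy=4)[:,:,::-1])
o=ctrl.observe();print(o['ft_force'])
go([.5007,-.1324,.0036],-7.3)
W=cloud('scene',d);hsv=cv2.cvtColor(p,cv2.COLOR_RGB2HSV)
m=(hsv[...,1]>100)&(W[...,2]>.03)&(W[...,2]<.062)&(abs(W[...,0]-.53)<.02)&(abs(W[...,1]+.134)<.04)&(W[...,0]>.522)
if m.any(): print('plate back',m.sum(),np.median(W[m],0))
E
```

```text
t: 9.12
tool_pos: [0.4999, -0.1322, 0.0035]
orientation: [-3.135, 0.2, 0.006]
ft_force: [-4.2, 0.8, 1.1]
opening: 0.345
t: 9.5
tool_pos: [0.5006, -0.1323, 0.0036]
orientation: [-3.135, 0.2, 0.002]
ft_force: [-4.2, 1.1, -1.3]
opening: 0.347
[-3.90802349  1.09723857 -0.24369446]
now [ 0.5006 -0.1323  0.0036] yaw -7.28 tilt [-0.001  0.001 -1.   ]
shift [ 0.0001  0.0001 -0.    ] len 0.0 twist 0.0
plate back 157 [ 0.53450318 -0.12448207  0.05476253]
```

View pics/scene11.png

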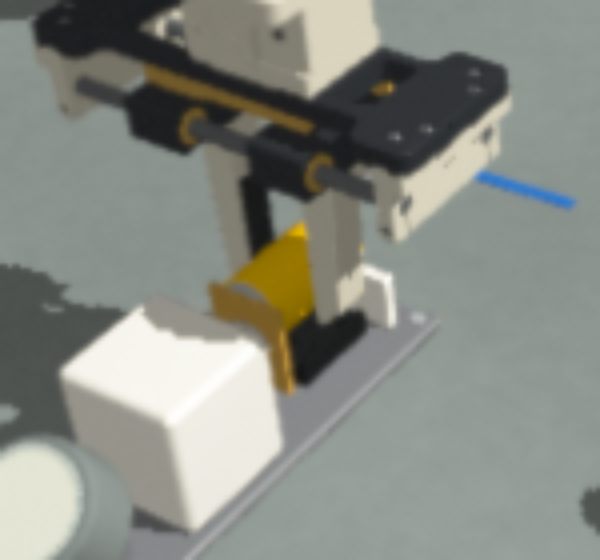

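```bash
python3 -m pendant '[{"fingers":0.025,"tx":0.002,"ty":0,"tz":0,"twist":0},{"fingers":0.025,"tx":0.002,"ty":0,"tz":0.006,"twist":0},{"fingers":0.025,"tx":0.002,"ty":0,"tz":0.012,"twist":0},{"fingers":0.025,"tx":0.002,"ty":0,"tz":0.017,"twist":0},{"fingers":0.025,"tx":0.002,"ty":0,"tz":0.017,"twist":0}]' 40
python3 - <<'E'
from h import *
from rig import grab_frame,ctrl
p,d=grab_frame('scene'); np.savez('scene12.npz',p=p,d=d)
u=proj('scene',[[.50,-.13,.05]])[0].astype(int);x0=u[0]-75;y0=u[1]-70
cv2.imwrite(f'pics/scene12.png',cv2.resize(p[y0:y0+140,x0:x0+150],None,fx=4,fy=4)[:,:,::-1])
o=ctrl.observe();print(o['ft_force'])
go([.5027,-.1326,-.019],-7.3)
E
```

```text
t: 10.18
tool_pos: [0.5025, -0.1332, -0.0139]
orientation: [3.135, -0.2, -0.003]
ft_force: [-4.5, 1.2, -2.2]
opening: 0.344
[-4.76955115  0.09714121 -2.40003716]
now [ 0.5024 -0.1331 -0.0138] yaw -7.32 tilt [-0.002 -0.    -1.   ]
shift [ 0.0002 -0.0006  0.0052] len 0.005 twist -0.0
```

View pics/scene12.png

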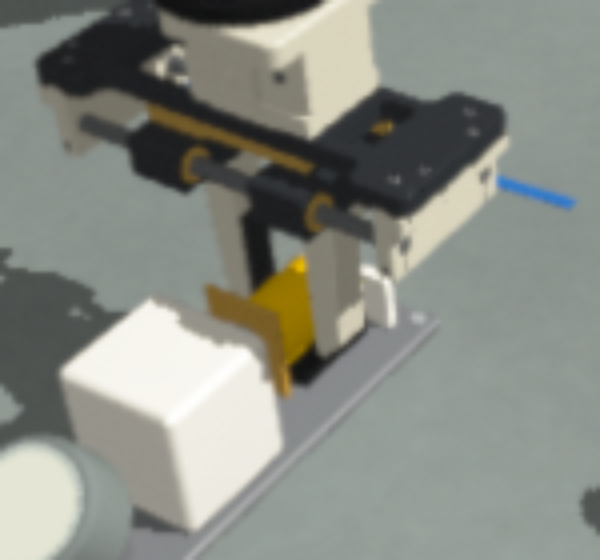

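```bash
python3 -m pendant '[{"fingers":0.025,"tx":0,"ty":0,"tz":0.003,"twist":0},{"fingers":0.025,"tx":0,"ty":0,"tz":0.005,"twist":0},{"fingers":0.025,"tx":0,"ty":0,"tz":0.005,"twist":0}]' 40
python3 -m pendant '[{"fingers":0.025,"tx":-0.002,"ty":0,"tz":0,"twist":0},{"fingers":0.025,"tx":-0.003,"ty":0,"tz":0,"twist":0},{"fingers":0.025,"tx":-0.003,"ty":0,"tz":0,"twist":0}]' 40
python3 - <<'E'
from h import *
from rig import ctrl
go([.498,-.1321,-.0191],-7.3)
E
```

```text
t: 10.6
tool_pos: [0.5032, -0.133, -0.0182]
orientation: [3.135, -0.2, -0.001]
ft_force: [-4.5, 1.0, 0.7]
opening: 0.345
t: 10.98
tool_pos: [0.5004, -0.1327, -0.0182]
orientation: [3.135, -0.2, 0.0]
ft_force: [-3.3, 0.5, -0.0]
opening: 0.347
now [ 0.5004 -0.1327 -0.0182] yaw -7.3 tilt [ 0. -0. -1.]
shift [-0.0024 -0.0003  0.0009] len 0.003 twist 0.0
```

```bash
python3 -m pendant '[{"fingers":0.025,"tx":-0.001,"ty":0,"tz":0.0005,"twist":0},{"fingers":0.025,"tx":-0.002,"ty":0,"tz":0.0005,"twist":0},{"fingers":0.025,"tx":-0.002,"ty":0,"tz":0.0005,"twist":0}]' 40
python3 -m pendant '[{"fingers":0.036,"tx":0,"ty":0,"tz":0,"twist":0},{"fingers":0.038,"tx":0,"ty":0,"tz":0,"twist":0},{"fingers":0.040,"tx":0,"ty":0,"tz":0,"twist":0},{"fingers":0.046,"tx":0,"ty":0,"tz":0,"twist":0},{"fingers":0.052,"tx":0,"ty":0,"tz":0,"twist":0}]' 20
python3 - <<'E'
from h import *
from rig import grab_frame,ctrl
p,d=grab_frame('scene'); np.savez('scene13.npz',p=p,d=d)
u=proj('scene',[[.50,-.13,.05]])[0].astype(int);x0=u[0]-75;y0=u[1]-70
cv2.imwrite(f'pics/scene13.png',cv2.resize(p[y0:y0+140,x0:x0+150],None,fx=4,fy=4)[:,:,::-1])
E
```

```text
t: 11.35
tool_pos: [0.4987, -0.1324, -0.0185]
orientation: [3.135, -0.2, 0.001]
ft_force: [-4.0, -0.1, 0.8]
opening: 0.344
t: 11.98
tool_pos: [0.4987, -0.1322, -0.0186]
orientation: [-3.135, 0.199, -0.001]
ft_force: [-0.1, -0.0, -0.2]
opening: 0.543
```

View pics/scene13.png

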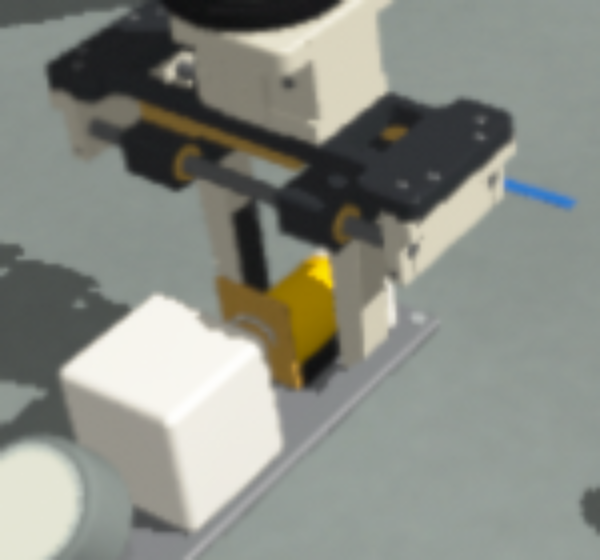

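Released, and the cell sits low between the spring and the lip. I'll open a little more, go up, move clear of the top view, and check.

```bash
python3 -m pendant '[{"fingers":0.06,"tx":0,"ty":0,"tz":0,"twist":0},{"fingers":0.06,"tx":0,"ty":0,"tz":-0.03,"twist":0},{"fingers":0.06,"tx":0,"ty":0,"tz":-0.07,"twist":0},{"fingers":0.06,"tx":0,"ty":0,"tz":-0.12,"twist":0},{"fingers":0.06,"tx":0,"ty":0.05,"tz":-0.14,"twist":0}]' 20
python3 -m pendant '[{"fingers":0.06,"tx":0,"ty":0.06,"tz":0,"twist":0},{"fingers":0.06,"tx":0,"ty":0.12,"tz":0,"twist":0},{"fingers":0.06,"tx":0,"ty":0.18,"tz":0,"twist":0},{"fingers":0.06,"tx":0,"ty":0.2,"tz":0,"twist":0},{"fingers":0.06,"tx":0,"ty":0.2,"tz":0,"twist":0}]' 20
python3 - <<'E'
from h import *
from rig import grab_frame,ctrl
for n in('scene','top'):
    p,d=grab_frame(n); np.savez(n+'14.npz',p=p,d=d)
    u=proj(n,[[.50,-.13,.05]])[0].astype(int);x0=u[0]-50;y0=u[1]-50
    cv2.imwrite(f'pics/{n}14.png',cv2.resize(p[y0:y0+100,x0:x0+100],None,fx=5.5,fy=5.5,interpolation=cv2.INTER_CUBIC)[:,:,::-1])
    W=cloud(n,d);hsv=cv2.cvtColor(p,cv2.COLOR_RGB2HSV);X,Y,Z=W[...,0],W[...,1],W[...,2]
    m=(X>.465)&(X<.526)&(abs(Y+.131)<.03)&(Z>.037)&(Z<.054)&((hsv[...,1]<60)|(hsv[...,0]>24))
    Q=W[m]
    def f(q): 
        y0,s,z=q; dy=(Q[:,1]-y0-s*(Q[:,0]-.495))/np.hypot(1,s); return np.hypot(dy,Q[:,2]-z)-.0165
    r=least_squares(f,[-.131,-.12,.0325],loss='soft_l1',f_scale=.001); th=np.arctan(r.x[1])
    ux=np.array([np.cos(th),np.sin(th)]); t=(Q[:,:2]-[.495,r.x[0]])@ux
    print(n,len(Q),'axis y@x=.495, slope, z',r.x.round(4),'yaw',np.degrees(th).round(1),'t',np.percentile(t,[1,99]).round(4),'pitch z low/high',np.percentile(Q[t<-.01,2],98),np.percentile(Q[t>.01,2],98))
    m=(X>.515)&(X<.545)&(abs(Y+.135)<.03)&(Z>.055)&(Z<.068)&(hsv[...,1]>100)
    c=cv2.minAreaRect(W[m][:,:2].astype(np.float32)*1000);print('plate',m.sum(),c)
    g=(abs(Y-.277)<.03)&(abs(X-.51)<.05)&(Z>.036)&(Z<.06)
    W0=cloud(n,np.load(n+'0.npz')['d']);g0=(abs(W0[...,1]-.277)<.03)&(abs(W0[...,0]-.51)<.05)&(W0[...,2]>.036)&(W0[...,2]<.06)
    print('grey now/before',W[g].mean(0).round(4),W0[g0].mean(0).round(4))
print(ctrl.observe()['ft_force'])
E
```

```text
t: 12.65
tool_pos: [0.4953, -0.1778, 0.1243]
orientation: [-3.134, 0.184, -0.009]
ft_force: [1.1, -0.6, -0.6]
opening: 0.644
t: 13.28
tool_pos: [0.4658, -0.3812, 0.1209]
orientation: [-3.135, 0.204, 0.001]
ft_force: [0.4, 0.8, -0.8]
opening: 0.646
scene 286 axis y@x=.495, slope, z [-0.1322 -0.1367  0.033 ] yaw -7.8 t [-0.0254  0.0253] pitch z low/high 0.05089195366733411 0.050324169180149085
plate 89 ((528.5756225585938, -136.14830017089844), (38.26521682739258, 4.576386451721191), 80.90150451660156)
grey now/before [0.508  0.2739 0.0452] [0.5078 0.2737 0.0452]
top 201 axis y@x=.495, slope, z [-0.1305 -0.1512  0.0321] yaw -8.6 t [-0.0266  0.0272] pitch z low/high 0.05165169334434019 0.05009684172276587
plate 34 ((526.7610473632812, -134.4820556640625), (36.28414535522461, 3.1225175857543945), 82.84632873535156)
grey now/before [0.5022 0.2745 0.0451] [0.5024 0.2745 0.0452]
[-0.58380409 -0.09969594  0.05505743]
```

View pics/scene14.png

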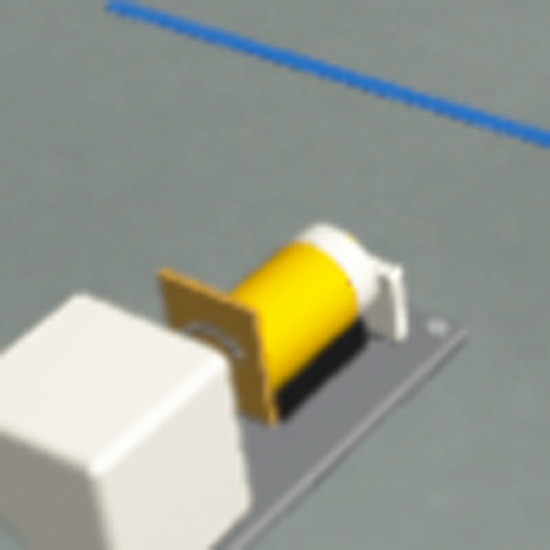

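View pics/top14.png

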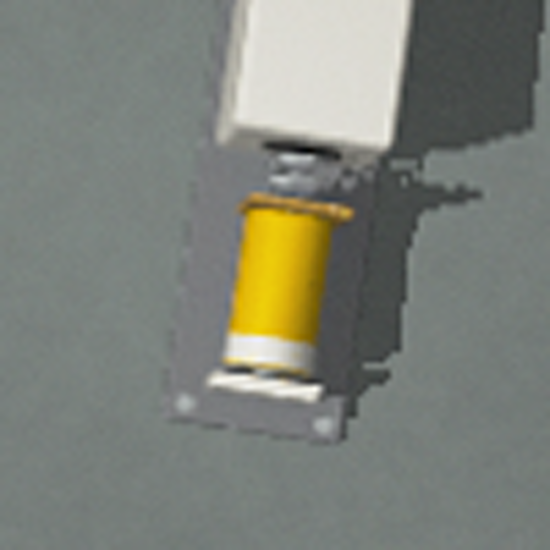

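Both views show the nub against the lip and the flat end on the spring. The plate has moved back 7.8 mm, the axis is at z≈0.0325, and the cell is in line. The grey cell is unmoved.

```bash
python3 - <<'E'
from rig import order
print(order.hand_in())
E
```

```text
the job is handed in; nothing more can be done
None
```

The yellow cell from the rack is fitted in the lamp's bay, clamped between the lip and the spring. I handed the job in after about 13.4 s of robot time; no verdict is reported.

**What I did:** I gripped the cell across its middle and pushed its flat end against the spring, held level above the lip. I then lowered it behind the lip, let it back towards the lip and released. The arm then moved about 0.25 m clear.

**Last checks, from both cameras:**

| Check | Measured | Required |
|---|---|---|
| Spring plate pushed back | about 7.8 mm | over 4 mm (8 mm when fitted) |
| Height of cell axis | 32–33 mm | 32.5 mm (−4 to +5 mm) |
| Angle to the bay | within about 1.5° | under 10° |
| Offset across the bay | under about 1 mm | under 6 mm |
| Grey cell movement | under 0.3 mm | under 20 mm |

I did not measure the nub tip along the bay directly. The pictures show it at the lip, and the plate travel agrees with that.

**What disagreed:**
- **Tool height:** the reported tool height was about 37 mm lower than the fingertips seen by the camera. I trusted the camera and went down in stages while watching the force.
- **Cameras:** the two cameras differed by about 2 mm, which fits the stated calibration accuracy.
- **First move call:** it was refused, apparently because its rows had no "fingers" value. Nothing moved, and I sent it again with that added.

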